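Hang a shelf bracket in its slotted upright and lock it

TASK

Take the loose steel shelf bracket from the bench, hook its lug into the slot of the empty upright, and press it down until it clicks and stays locked fully home, sitting level like its neighbour. Feel for the slot and press gently, never forcing the bracket against the upright, and leave the other things on the bench where they are.

Things in the scene. Friction and masses are not known exactly. Their poses are not given: they have to be found in the camera images.
- bracket: Loose steel shelf bracket, 0.28 kg, standing on its flat underside. Origin: middle of its back face at underside height; +x out of the back face, z up; hung, x lines up with the upright's x. Arm: channel 26 wide, z 0 to 30, x -150 to 0. Back plate 5 thick, 30 wide, z 0 to 66, meets the upright's face when hung. Lug: see hook.
- grip (a point): Point inside the bracket's arm at bracket x = -65, y = 0, z = 24 mm: the best place to grip it, across the 26 mm width (fingers closing along bracket y).
- ledge (a point): On top of the bracket's thumb ledge (bracket x -30 to 0, 26 wide, top z 66), at x -17, y 0. Press here straight down with closed fingers once the bracket hangs and is let go. From hanging to locked it goes down 10 to 14 mm and takes 4 to 15 N, then meets a hard stop.
- hook (a point): Foot of the bracket's hook, at bracket x 8, y 0, z 34. The lug is 8 wide: neck x 0 to 5.5, z 52 to 60; behind it the hook, x 5.5 to 10.5, z 34 to 60; at its foot a round-nosed toe, x 10.5 to 14.5, z 34 to 39. The hook must pass through the slot, then drop behind the strip.
- upright: Empty slotted upright: aluminium post 48 wide, 184 high, on a foot plate (x -35 to 75, 64 wide, 6 thick) fixed to the bench; its twin already carries a bracket. Origin: on the bench under the middle of the slotted face; +x into the post, z up. Face: plane x = 0. Contact forces between bracket and upright, added up, must stay under 60 N (a 20 N press makes 45).
- face (a point): On the upright's face, 165 above the bench: NOMINAL lower edge of the slot (12 wide, 34 high, in a steel strip 4 thick whose bare top end stands 40 above that edge; hollow 27 behind). The strip is clamped by hand: the real edge is up to 18 mm higher or lower, unmeasured; find it by feel or camera. Home, the neck's underside sits at that edge (bracket underside 52 lower).
- catch (a joint): Spring catch inside the upright, 10 below the slot's edge, m: 0 out. The hook lowered behind the strip (1.5 mm play, greased), its toe rests on the catch with the neck 10 to 14 mm above the edge; let go, the bracket then hangs there, unlocked. Pressing drives the catch back 3 to 5 mm; it springs out over the toe (0 to 0.003) when locked.
- seat (a joint): Sprung seat in the slot's lower end, m: 0 up, its top 3.5 mm above the slot's lower edge (so 30.5 mm are free for the 26 mm high lug); 0.0035 fully down under the neck. About 0.002 when the bracket is locked and let go; under 0.0012 is not locked.
- sauce: Bystander: white bottle, 60 diameter, 170 high. Origin under its centre.
- jar: Bystander: lidded jar, 72 diameter, 90 high. Origin under its centre.
- cutter: Bystander: steel ring cutter, 80 diameter, 35 high. Origin under its centre.
- pan: Bystander: small deep steel pan, 170 x 160 x 100. Origin under its centre.
- bowl: Bystander: steel bowl, 120 diameter, 55 high. Origin under its centre.
- cup: Bystander: white mug, 76 diameter, 90 high. Origin under its centre.
- spatula: Bystander: spatula lying flat, handle towards its -x. Origin under its middle.

How it is judged:
By the outcome, as a careful person would: the job done as asked, in the order asked, and still so for the second after the job is handed in, with the robot touching nothing.
It also fails if it takes over 58 s, if anything falls off the work surface, if the arm or the gripper's body presses on something with over 40 N, if the wrist force passes 120 N, or if a joint passes its speed limit or range.

ROBOT

A 6-joint arm with a two-finger parallel gripper is mounted at the origin on the work surface. World frame = base frame: x ahead of the robot, y to its left, z up, the work surface at z = 0. Lengths are in m, angles in rad, forces in N, time in s.
With the tool pointing down it reaches from about 0.375 to 0.9 m from the base axis. Payload 3.1 kg.
Tool frame: the origin (TCP) lies on the centre line of the jaws, within the pads' length; the fingertips stand 22 mm ahead of it and the grasp point (between the pads) lies 3 mm ahead of it; z points along the fingers, y is the line along which they close (so a half turn about z gives the same grasp; the last joint's range is limited). The gripper opens to 85 mm and grips with 20 to 120 N. Pads are 22 mm wide; open, the fingers measure 114 mm over their backs; the gripper's body (76 mm by 85 mm) begins 54 mm behind the grasp point. The pads swing forward as they close: fully open they stand 13 mm farther back than shut.
Start: joints at [0.936, 0.527, 1.433, -0, 1.181, -0.178], TCP at [0.275, 0.561, 0.253] pointing down, gripper open.
Joint ranges: [-3.08, 3.08], [-0.75, 2.2], [0.22, 2.44], [-1.43, 4.57], [0, 2.65], [-2.85, 2.85]. Speed limits (rad/s): [2.79, 2.79, 3.14, 3.14, 3.14, 3.14].

INTERFACE

Orientations are given as a unit quaternion [x, y, z, w].
In Python, from station import sense, eyes, job gives the robot as it stands.
- The arm moves only by the shell command python3 -m pendant 'ROWS' [FORCE]. ROWS is rows parted by semicolons, their numbers by spaces, 1 to 20 of them, each of 5 numbers: dx, dy, dz in m, then a turn about the tool's z in rad, then the opening from 0.0 (shut) to 1.0 (fully open); each row is the pose to reach, as a shift and turn from the pose commanded when the command began, along the tool's axes at that moment; what a row does not reach only later rows make up. A row lasts 1/10 s, in which the tool goes at most 0.05 m and 0.15 rad, less where a joint would pass 70% of its speed; a pose out of reach is approached as far as the arm can. The fingers move at their own pace and stop on an object; FORCE is the grip in N (left out, the last holds). Time passes only in rows, so rows that do not move let the fingers close. It prints the time, the measured TCP pose, the force, the opening and the grip force at its end.
- sense(): the state, without advancing time (a new reading comes with each control period).
- eyes.snapshot(name): name is "scene" or "top" or "wrist"; returns a dict with "pixels" (420x560x3 uint8, red, green, blue), "range_z" (420x560 float32, m along the optical axis (not along the pixel's ray), 0 where there is no reading), "fov_y" (degrees; the focal length in pixels is half the picture's height over the tangent of half this angle, whatever the lens; pixels are square), "cx", "cy" (the principal point, pixels), "k1" (the pictures are not rectified: a ray, as slopes to the right and down, at radius r is drawn at 1 + k1 r^2 times it, then the intrinsics apply), "R" (3x3) and "t" (3): a world point X has camera coordinates R X + t; the wrist camera has in their place "hand_eye" (4x4, takes a point from camera to tool coordinates, whose origin is the TCP and whose axes are the flange's). Camera axes: x right, y down, z forward; pixel columns grow to the right and rows downward; lengths in m; the calibration is good to about 2 mm. A picture is of the moment at which its call begins: read the wrist's pose just before it.
- job.sign_off(): hands the job in; it is judged then, once.
The state is a dict: "t": time; "q": joint angles; "qd": joint speeds; "tau": joint torques, N m; "tcp_pos": TCP position; "tool_rot": TCP orientation; "force": force on the tool from outside, world axes, zero at the start; "ft_torque": the same for the moment, N m; "finger_gap": opening from 0.0 (shut) to 1.0 (fully open); "gripper_force": force on a finger pad.
Only numpy, scipy, OpenCV 4.12 (cv2) and the standard library are available. Lean on these libraries where they do the work, as an engineer would, in place of code of your own. Each camera call takes 0.05 s, during which the arm holds its last target. There are 200 camera calls.

## Working session

There is one attempt and no reset: what is moved stays moved. The work goes in short steps, Python scripts to look and compute and a shell command to move; the robot and the scene stay as the last step left them, time stands still between calls to the robot, and variables do not carry over. Pictures are saved under pics/ and viewed, at most 10 in all, crops included, and the job is handed in when it is done.

```bash
ls; mkdir -p pics; cat > h.py <<'E'
import numpy as np, cv2
from station import sense, eyes, job
from scipy.spatial.transform import Rotation as Ro
def snap(n):
    s=sense(); d=eyes.snapshot(n)
    if n=='wrist':
        H=np.array(d['hand_eye']); T=np.eye(4); T[:3,:3]=Ro.from_quat(s['tool_rot']).as_matrix(); T[:3,3]=s['tcp_pos']
        M=T@H; d['C']=M[:3,3]; d['Q']=M[:3,:3]
    else:
        R=np.array(d['R']); d['C']=-R.T@np.array(d['t']); d['Q']=R.T
    h=d['pixels'].shape[0]; f=h/2/np.tan(np.radians(d['fov_y'])/2)
    d['K']=np.array([[f,0,d['cx']],[0,f,d['cy']],[0,0,1.]])
    return d
def rays(d,uv):
    uv=np.asarray(uv,float).reshape(-1,2); p=(uv-[d['cx'],d['cy']])/d['K'][0,0]
    x=p.copy()
    for _ in range(20): x=p/(1+d['k1']*(x**2).sum(1,keepdims=True))
    return np.c_[x,np.ones(len(x))]
def pts(d,uv):
    uv=np.asarray(uv).reshape(-1,2).astype(int); z=d['range_z'][uv[:,1],uv[:,0]]
    return rays(d,uv)*z[:,None]@d['Q'].T+d['C']
def plane(d,uv,z):
    r=rays(d,uv)@d['Q'].T; return d['C']+r*((z-d['C'][2])/r[:,2])[:,None]
def cloud(d):
    v,u=np.mgrid[0:d['pixels'].shape[0],0:d['pixels'].shape[1]]
    P=pts(d,np.c_[u.ravel(),v.ravel()]).reshape(*u.shape,3); P[d['range_z']<=0]=np.nan; return P
def save(d,n): cv2.imwrite('pics/'+n,d['pixels'][:,:,::-1])
E
python3 - <<'E'
from h import *
import pickle
for n in ['scene','top']:
    d=snap(n); save(d,n+'1.png'); pickle.dump(d,open(n+'.pkl','wb')); print(n,d['C'],d['fov_y'],d['k1'])
s=sense();print(s)
E
```

```text
pics
scene [1.23740851 0.71810772 1.13981388] 48.79269691676524 -0.04814788125061142
top [0.44068194 0.01663458 1.72127877] 44.11766959576438 0.06729899764525761
{'t': 0.1, 'q': array([ 9.36523312e-01,  5.28387500e-01,  1.43375069e+00,  1.57378208e-05,
        1.18140346e+00, -1.78498876e-01]), 'qd': array([-4.07144435e-04, -6.77095778e-04, -4.94109525e-03,  1.81693259e-04,
        8.71903581e-05, -7.23522562e-05]), 'tau': array([ 6.51188966e-04, -4.43302059e+01, -1.78587502e+01, -2.09018062e-04,
        3.85218475e-03,  9.72538658e-06]), 'tcp_pos': array([0.27471332, 0.56073365, 0.25243011]), 'tool_rot': array([ 2.25922536e-01,  9.74144783e-01, -8.92253784e-04, -3.91895671e-04]), 'force': array([-0.02757972, -0.59251386,  0.52063087]), 'ft_torque': array([-0.00958132, -0.00902122, -0.03228765]), 'gripper_force': 0.0, 'finger_gap': 0.9989476285713697}
```

View pics/scene1.png

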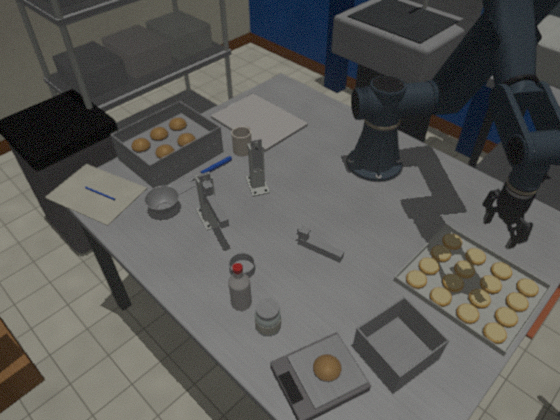

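View pics/top1.png

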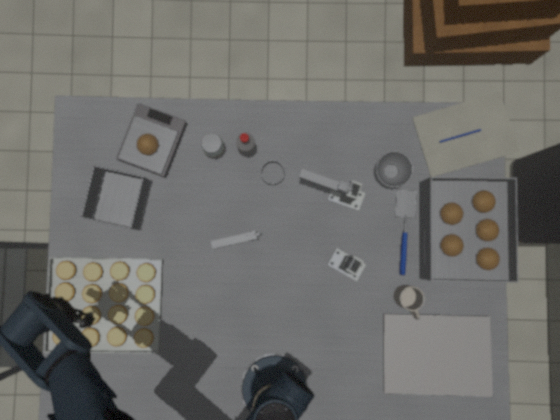

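The scene view shows the loose bracket at about (320,243), its back end at (303,233), and the empty upright at (258,165); the upright with a bracket is at (205,205). In the top view the bracket runs (212,245) to (260,235) with its lug to the right, and the empty upright is at (348,263).

```bash
python3 - <<'E'
from h import *
import pickle
d=pickle.load(open('top.pkl','rb'));P=cloud(d)
e=pickle.load(open('scene.pkl','rb'));S=cloud(e)
print('table z',np.nanmedian(P[200:220,280:290,2]), np.nanmedian(S[270:290,270:290,2]))
def box(uv,name):
    c=cv2.minAreaRect(uv.astype(np.float32)); print(name,c)
# bracket region
for (r0,r1,c0,c1,lo,hi,nm) in [(220,260,200,275,.012,.05,'arm'),(220,260,200,275,.05,.09,'plate'),(240,290,320,375,.002,.02,'foot'),(240,290,320,375,.12,.25,'post'),(170,215,320,375,.12,.25,'post2'),(160,215,290,375,.1,.13,'arm2')]:
    for A,q in ((P,'top'),):
        Q=A[r0:r1,c0:c1].reshape(-1,3); Q=Q[(Q[:,2]>lo)&(Q[:,2]<hi)]
        if len(Q)>5:
            b=cv2.minAreaRect((Q[:,:2]*1000).astype(np.float32)); print(nm,q,len(Q),np.round(b[0]),np.round(b[1]),round(b[2],1),'z',np.round(np.percentile(Q[:,2],[5,50,95]),3), np.round(Q.mean(0),3))
for (lo,hi,nm,x0,x1,y0,y1) in [(.012,.05,'arm',.3,.6,-.1,.25),(.05,.09,'plate',.3,.6,-.1,.2)]:
    Q=S.reshape(-1,3);Q=Q[(Q[:,2]>lo)&(Q[:,2]<hi)&(Q[:,0]>x0)&(Q[:,0]<x1)&(Q[:,1]>y0)&(Q[:,1]<y1)]
    b=cv2.minAreaRect((Q[:,:2]*1000).astype(np.float32));print(nm,'scene',len(Q),b,Q.mean(0))
# images enlarged
a=d['pixels'][140:290,195:400]; a=cv2.resize(a,None,fx=3.8,fy=3.8,interpolation=cv2.INTER_CUBIC)
cv2.imwrite('pics/topcrop.png',a[:,:,::-1])
a=e['pixels'][125:275,180:360]; a=cv2.resize(a,None,fx=4,fy=4,interpolation=cv2.INTER_CUBIC)
cv2.imwrite('pics/scenecrop.png',a[:,:,::-1])
E
```

```text
table z 0.0009083881278527661 0.00037222240745782287
arm top 310 [478. 138.] [222.  73.] 86.7 z [0.023 0.03  0.037] [0.472 0.152 0.03 ]
plate top 86 [490.  78.] [26. 38.] 14.4 z [0.059 0.066 0.072] [0.49  0.08  0.066]
foot top 980 [ 399. -234.] [161. 180.] 1.0 z [0.002 0.005 0.011] [ 0.401 -0.23   0.006]
post top 204 [ 403. -227.] [35. 48.] 62.3 z [0.128 0.177 0.215] [ 0.404 -0.225  0.172]
post2 top 477 [ 644. -184.] [124.  49.] 68.4 z [0.129 0.153 0.19 ] [ 0.637 -0.191  0.16 ]
arm2 top 78 [ 655. -158.] [181.  48.] 67.0 z [0.103 0.119 0.129] [ 0.634 -0.181  0.118]
arm scene 488 ((479.7059326171875, 131.66146850585938), (32.46710968017578, 165.44578552246094), 13.031136512756348) [0.48126526 0.14077106 0.02780551]
plate scene 93 ((493.992919921875, 74.87955474853516), (31.109352111816406, 41.49950408935547), 11.367193222045898) [0.49417635 0.07797295 0.06394658]
```

View pics/topcrop.png

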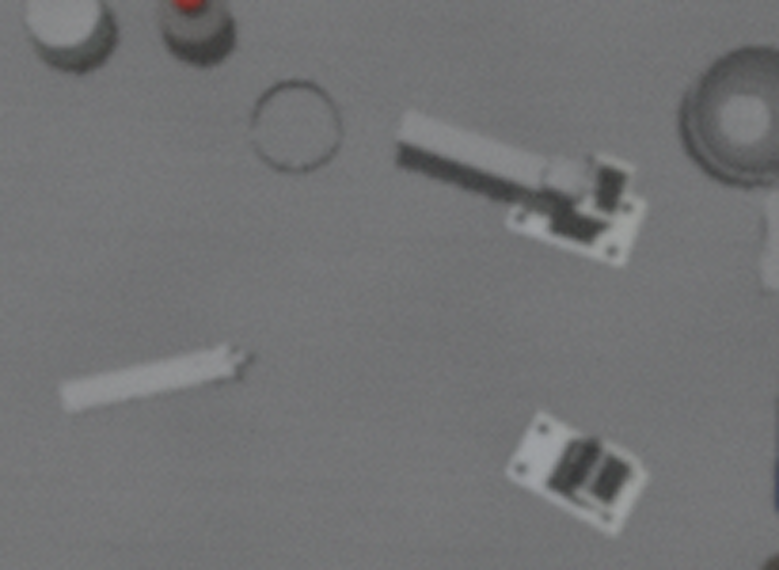

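View pics/scenecrop.png

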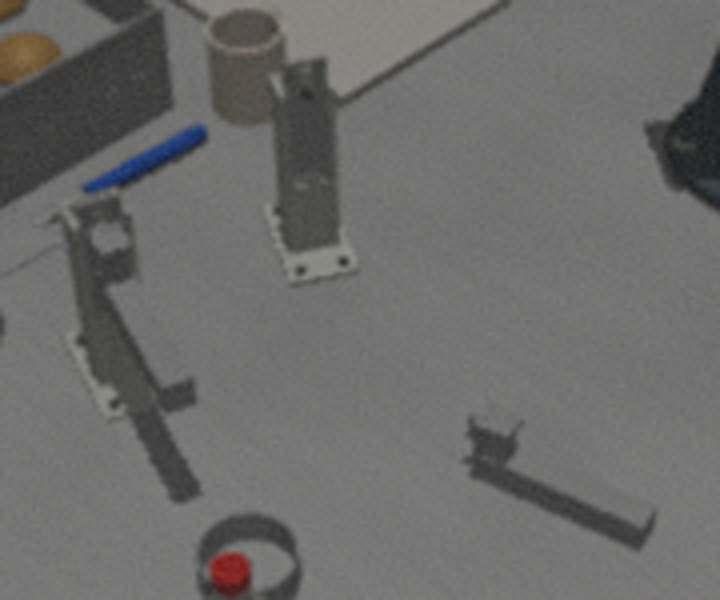

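The top crop shows the empty upright's foot corners at about (540,412), (507,470), (648,470), (615,535); its slotted face points toward the bracket side. The scene crop shows the slot at (307,92) and the strip's bare top end near (305,60).

```bash
python3 - <<'E'
from h import *
import pickle
d=pickle.load(open('top.pkl','rb'));e=pickle.load(open('scene.pkl','rb'))
def comp(img,r,thr):
    g=cv2.GaussianBlur(cv2.cvtColor(img,cv2.COLOR_RGB2GRAY),(3,3),0).astype(float)[r[0]:r[1],r[2]:r[3]]
    m=(g>thr).astype(np.uint8); n,l,s,c=cv2.connectedComponentsWithStats(m); k=1+np.argmax(s[1:,4])
    c,_=cv2.findContours((l==k).astype(np.uint8),cv2.RETR_EXTERNAL,cv2.CHAIN_APPROX_NONE)
    return max(c,key=len).reshape(-1,2)+[r[2],r[0]], np.median(g)
g=cv2.cvtColor(d['pixels'],cv2.COLOR_RGB2GRAY); print('table',np.median(g[225:235,220:250]),'foot',np.percentile(g[245:285,325:370],95),'arm',np.median(g[238:243,225:245]))
for nm,r,thr,z in [('foot',(240,290,320,375),150,.006),('foot2',(165,215,320,375),150,.006),('arm',(225,260,205,265),130,.03)]:
    c,_=comp(d['pixels'],r,thr)
    X=plane(d,c,z)[:,:2]*1000
    b=cv2.minAreaRect(X.astype(np.float32)); print(nm,len(c),np.round(b[0],1),np.round(b[1],1),round(b[2],1)); print(np.round(cv2.boxPoints(b)).tolist())
# arm depth pts only, cleaned
P=cloud(d); Q=P[225:258,205:262].reshape(-1,3); Q=Q[(Q[:,2]>.022)&(Q[:,2]<.04)]
m=np.median(Q,0);Q=Q[np.abs(Q[:,0]-m[0])<.04]
w=Q[:,:2]-Q[:,:2].mean(0);u=np.linalg.svd(w,full_matrices=False)[2][0];print('arm dir',u,np.degrees(np.arctan2(u[1],u[0])),Q.mean(0))
g=cv2.cvtColor(e['pixels'],cv2.COLOR_RGB2GRAY)
print(g[134:190:1,252:268:3][:40])
E
```

```text
table 114.0 foot 154.0 arm 143.0
foot 37 [ 417.6 -198.5] [24.9 53.1] 63.9
[[388.0, -198.0], [436.0, -221.0], [447.0, -199.0], [399.0, -176.0]]
foot2 18 [ 613.6 -270.4] [14.7 23.9] 64.1
[[600.0, -272.0], [621.0, -282.0], [628.0, -269.0], [606.0, -259.0]]
arm 95 [475.1 141.5] [ 24.2 145.3] 14.3
[[445.0, 209.0], [481.0, 68.0], [505.0, 74.0], [469.0, 215.0]]
arm dir [ 0.21520727 -0.9765684 ] -77.57231240092433 [0.47169775 0.1532413  0.03050522]
[[133 133 130 131 134 132]
 [133 134 135 133 135 133]
 [133 133 135 133 133 132]
 [130 136 131 133 133 135]
 [132 132 132 131 136 129]
 [126 124 111 108 131 134]
 [114  96  80  98 133 136]
 [ 83  78  66  87 136 135]
 [ 68  92  69  93 132 136]
 [ 61  80  67  92 135 132]
 [ 61  76  69  91 131 135]
 [ 62  77  68  87 134 135]
 [ 70  70  68  81 132 135]
 [ 71  57  70  70 131 129]
 [ 74  48  62  64 113  95]
 [ 72  58  59  69  83  78]
 [ 67  65  63  70  73  81]
 [ 70  70  63  74  77 106]
 [ 68  66  71  70  99 112]
 [ 67  64  68  66 103 114]
 [ 66  67  67  64 107 112]
 [ 69  65  61  61 112 114]
 [ 68  64  66  67 110 118]
 [ 75  64  66  69 111 112]
 [ 69  64  67  65 107 112]
 [ 72  69  66  66  99 114]
 [ 71  65  62  64 100 114]
 [ 72  63  72  72 102 115]
 [ 65  73  66  71 105 115]
 [ 73  65  67  67 103 120]
 [ 75  64  73  65  98 115]
 [ 68  68  65  66  99 118]
 [ 72  68  69  68  96 113]
 [ 74  62  73  65 103 115]
 [ 74  73  78  70  93 120]
 [ 74  78  79  79  96 118]
 [ 71  86  77  91 100 112]
 [ 76 101  75  78  98 112]
 [ 73  85  76  72  97 119]
 [ 74  76  75  74  91 115]]
```

```bash
python3 -m pendant '-0.36 -0.288 0.05 0.85 1;-0.372 -0.297 0.1 0.871 1;-0.372 -0.297 0.1 0.871 1;-0.372 -0.297 0.1 0.871 1;-0.372 -0.297 0.1 0.871 1;-0.372 -0.297 0.1 0.871 1;-0.372 -0.297 0.1 0.871 1;-0.372 -0.297 0.1 0.871 1;-0.372 -0.297 0.1 0.871 1;-0.372 -0.297 0.1 0.871 1;-0.372 -0.297 0.1 0.871 1;-0.372 -0.297 0.1 0.871 1;-0.372 -0.297 0.1 0.871 1' 40
python3 - <<'E'
from h import *
import pickle
d=snap('wrist');save(d,'w1.png');pickle.dump(d,open('w1.pkl','wb'));print(d['C'],d['Q'][:,2])
s=sense();print(s['q'],Ro.from_quat(s['tool_rot']).as_matrix())
E
```

```text
t: 1.4
tcp_pos: [0.4776, 0.1315, 0.1533]
tool_rot: [0.616, 0.788, -0.0, -0.0]
force: [-0.0, 0.3, 0.2]
finger_gap: 1.0
gripper_force: 0.0
[0.46077345 0.1983686  0.27415846] [ 0.06439324 -0.26241708 -0.96280361]
[ 4.32271942e-02  5.12444021e-01  1.84829957e+00  2.82803366e-04
  7.81394626e-01 -2.02572321e-01] [[-2.43137008e-01  9.69991798e-01 -5.53638676e-04]
 [ 9.69991909e-01  2.43137136e-01  1.75409043e-04]
 [ 3.04755455e-04 -4.94376606e-04 -9.99999831e-01]]
```

View pics/w1.png

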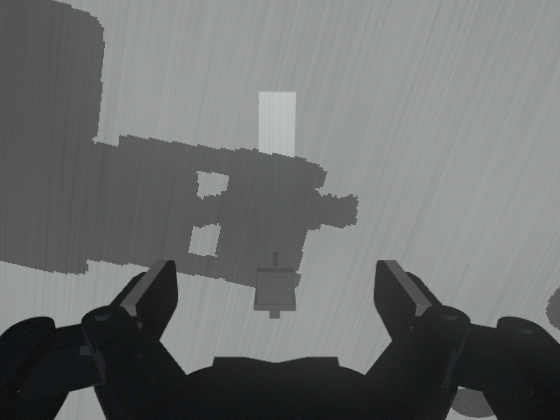

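The wrist view shows the bracket's free end at (259–296, 92), the ledge at (257–296, 268–310) and the lug pointing down at (275,317); the bracket is nearly aligned with the jaws.

```bash
python3 - <<'E'
from h import *
import pickle
d=pickle.load(open('w1.pkl','rb'))
T=np.array([.4776,.1315]);a=np.radians(-76);bx=np.array([np.cos(a),np.sin(a)]);by=np.array([-bx[1],bx[0]])
g=cv2.cvtColor(d['pixels'],cv2.COLOR_RGB2GRAY).astype(float)
def edges(r,z):
    row=cv2.GaussianBlur(g,(1,5),0)[r,235:320]; df=np.abs(np.diff(row)); 
    l=235+.5+np.argmax(df[:42]); rr=235+42+.5+np.argmax(df[42:]); X=plane(d,[[l,r],[rr,r]],z)[:,:2]-T
    return l,rr,np.round(X@bx*1000,1),np.round(X@by*1000,1)
for r in (100,110,120,130,140): print(r,edges(r,.03))
for r in (275,285,295,303): print(r,edges(r,.066))
for uv,z in (([277.5,92],.03),([276,310],.066),([275,319],.06),([275.5,268],.066)):
    X=plane(d,[uv],z)[0,:2]-T;print(uv,X@bx*1000,X@by*1000)
E
```

```text
100 (np.float64(258.5), np.float64(295.5), array([-78.7, -78.8]), array([-12.4,  13.5]))
110 (np.float64(258.5), np.float64(295.5), array([-72., -72.]), array([-12.5,  13.7]))
120 (np.float64(258.5), np.float64(294.5), array([-65.1, -65.2]), array([-12.5,  13.1]))
130 (np.float64(258.5), np.float64(294.5), array([-58.2, -58.2]), array([-12.6,  13.2]))
140 (np.float64(258.5), np.float64(294.5), array([-51.1, -51.2]), array([-12.7,  13.3]))
275 (np.float64(255.5), np.float64(300.5), array([37.8, 37.7]), array([-14. ,  17.1]))
285 (np.float64(244.5), np.float64(297.5), array([45.5, 45.4]), array([-21.8,  15.1]))
295 (np.float64(254.5), np.float64(294.5), array([53.4, 53.3]), array([-14.9,  13.2]))
303 (np.float64(253.5), np.float64(295.5), array([59.7, 59.7]), array([-15.8,  14. ]))
[277.5, 92] -84.10252952815783 0.9154639936341631
[276, 310] 65.35401367859833 0.21147948486294604
[275, 319] 76.84446718585404 -0.5007902767916852
[275.5, 268] 32.48143772921911 -0.20895183060196165
```

```bash
python3 -m pendant '0 0 0.05 0 0.7;0 0 0.1 0 0.6;0 0 0.126 0 0.6;0 0 0.126 0 0.5;0 0 0.126 0 0;0 0 0.126 0 0;0 0 0.126 0 0;0 0 0.126 0 0;0 0 0.126 0 0' 60
```

```text
t: 2.35
tcp_pos: [0.4789, 0.1308, 0.0282]
tool_rot: [0.616, 0.788, 0.001, 0.001]
force: [0.5, 0.6, 2.8]
finger_gap: 0.294
gripper_force: 61.2
```

```bash
python3 -m pendant '0 0 -0.05 0 0;0 0 -0.1 0 0;-0.05 -0.02 -0.14 0.15 0;-0.1 -0.035 -0.17 0.3 0;-0.145 -0.05 -0.18 0.45 0;-0.19 -0.065 -0.18 0.6 0;-0.226 -0.074 -0.18 0.691 0;-0.226 -0.074 -0.18 0.691 0;-0.226 -0.074 -0.18 0.691 0;-0.226 -0.074 -0.18 0.691 0'
python3 - <<'E'
from h import *
import pickle
d=snap('wrist');save(d,'w2.png');pickle.dump(d,open('w2.pkl','wb'));print(sense()['tcp_pos'],Ro.from_quat(sense()['tool_rot']).as_matrix())
e=pickle.load(open('scene.pkl','rb'));t=pickle.load(open('top.pkl','rb'))
# foot refinement, half-way thresholds
g=cv2.GaussianBlur(cv2.cvtColor(t['pixels'],cv2.COLOR_RGB2GRAY),(3,3),0)
m=np.zeros_like(g);m[242:288,322:373]=g[242:288,322:373]>132
m=cv2.morphologyEx(m,cv2.MORPH_OPEN,np.ones((2,2),np.uint8))
c=max(cv2.findContours(m,cv2.RETR_EXTERNAL,cv2.CHAIN_APPROX_NONE)[0],key=len).reshape(-1,2)
b=cv2.minAreaRect((plane(t,c,.006)[:,:2]*1000).astype(np.float32));print(b,cv2.boxPoints(b))
E
```

```text
t: 3.35
tcp_pos: [0.4603, -0.1053, 0.207]
tool_rot: [0.846, 0.533, -0.0, -0.001]
force: [-0.9, 0.5, -2.5]
finger_gap: 0.289
gripper_force: 60.4
[ 0.46029954 -0.10481166  0.20696922] [[ 4.30996606e-01  9.02351958e-01 -1.69382869e-03]
 [ 9.02353404e-01 -4.30994718e-01  1.37339982e-03]
 [ 5.09258796e-04 -2.12036275e-03 -9.99997622e-01]]
((396.63238525390625, -235.08755493164062), (109.45869445800781, 65.04981994628906), 62.44900894165039) [[ 342.4814  -268.56656]
 [ 400.15457 -298.65457]
 [ 450.78336 -201.60855]
 [ 393.1102  -171.52054]]
```

View pics/w2.png

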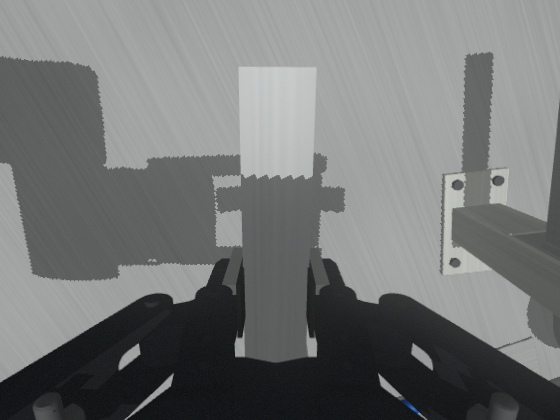

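The wrist view shows the gripped bracket centred (free end at (240–316, 67)), but the gripper hides the empty upright; only the twin appears at right (450–560, 170–270). I'll use the scene and top views to estimate the strip top, then feel it with the hook.

```bash
python3 - <<'E'
from h import *
import pickle
e=pickle.load(open('scene.pkl','rb'));t=pickle.load(open('top.pkl','rb'))
g=cv2.GaussianBlur(cv2.cvtColor(t['pixels'],cv2.COLOR_RGB2GRAY),(3,3),0)
# subpixel foot: front edge and sides by line fits on contour points in upright frame
m=np.zeros_like(g);m[242:288,322:373]=g[242:288,322:373]>132
G=cv2.resize(g,None,fx=4,fy=4,interpolation=cv2.INTER_CUBIC)
m=np.zeros_like(G);m[968:1152,1288:1492]=G[968:1152,1288:1492]>134
c=max(cv2.findContours(m,cv2.RETR_EXTERNAL,cv2.CHAIN_APPROX_NONE)[0],key=len).reshape(-1,2)
X=plane(t,(c+.5)/4-.5,.006)[:,:2]*1000
for it,a in enumerate([-116.5]):
    a=np.radians(a);u=np.array([np.cos(a),np.sin(a)]);v=np.array([-u[1],u[0]]);o=np.array([405.9,-217.4])
    L=(X-o)@np.c_[u,v]
    def fit(sel,i):
        P=L[sel];k=np.polyfit(P[:,1-i],P[:,i],1);r=P[:,i]-np.polyval(k,P[:,1-i]);s=np.abs(r)<1.5;k=np.polyfit(P[s,1-i],P[s,i],1);return np.round([np.degrees(np.arctan(k[0])),k[1]],2),s.sum()
    print('front',fit((L[:,0]<-28)&(abs(L[:,1])<26),0),'y+',fit((L[:,1]>25)&(L[:,0]>-28)&(L[:,0]<70),1),'y-',fit((L[:,1]<-25)&(L[:,0]>-28)&(L[:,0]<70),1),'back',fit((L[:,0]>65)&(abs(L[:,1])<26),0))
# scene heights on the plane x=0
a=np.radians(-116.5);u=np.array([np.cos(a),np.sin(a),0]);v=np.array([-u[1],u[0],0]);o=np.array([.4059,-.2174,0])
def face(uv):
    r=rays(e,uv)@e['Q'].T;s=((o-e['C'])@u)/(r@u);X=e['C']+r*s[:,None];return np.round(np.c_[(X-o)@v,X[:,2]]*1000,1)
print(face([[252,140],[255,140],[258,139],[261,139],[252,150],[256.75,146],[256.75,150],[263,185],[258,185],[248,187]]))
P=cloud(e);Q=(P-o);x=Q@u*1000;y=Q@v*1000
for r in range(137,165,1): print(r,[(int(x[r,c]),int(y[r,c]),int(P[r,c,2]*1000)) if np.isfinite(P[r,c,2]) else None for c in range(250,264,3)])
im=cv2.resize(e['pixels'][132:200,238:278],None,fx=9,fy=8.8,interpolation=cv2.INTER_CUBIC);im=cv2.convertScaleAbs(im,alpha=1.6)
it=cv2.convertScaleAbs(cv2.resize(t['pixels'][240:292,320:376],None,fx=7.5,fy=7.5,interpolation=cv2.INTER_CUBIC),alpha=1.5)
H=np.zeros((600,790,3),np.uint8);H[:598,:360]=im[:598];H[:390,370:790]=it;cv2.imwrite('pics/up.png',H[:,:,::-1])
E
```

```text
front (array([ -0.7 , -36.23]), np.int64(18)) y+ (array([-0.21, 33.06]), np.int64(41)) y- (array([ -1.14, -29.34]), np.int64(75)) back (array([ 1.44, 69.62]), np.int64(56))
[[ 17.6 217.1]
 [  7.4 214.6]
 [ -3.1 216.1]
 [-13.4 213.6]
 [ 19.6 176.1]
 [  2.4 188.6]
 [  3.1 171.9]
 [-13.7   7.5]
 [  5.1  13.1]
 [ 42.7  14.5]]
137 [(211, -29, 71), (283, -59, 14), (278, -71, 15), (272, -82, 16), (265, -92, 19)]
138 [(213, -29, 65), (275, -57, 15), (266, -67, 19), (267, -80, 15), (262, -91, 16)]
139 [(206, -27, 65), (265, -54, 17), (-1, 4, 218), (-6, -4, 220), (257, -90, 14)]
140 [(216, -29, 53), (-3, 15, 219), (-6, 5, 218), (-6, -4, 216), (253, -88, 13)]
141 [(211, -28, 52), (-2, 15, 214), (-5, 5, 214), (-6, -4, 212), (242, -85, 16)]
142 [(208, -27, 50), (0, 14, 208), (26, -2, 185), (-5, -4, 207), (236, -83, 16)]
143 [(27, 18, 185), (-5, 16, 208), (28, -3, 179), (-3, -4, 201), (224, -80, 21)]
144 [(27, 18, 180), (-5, 16, 204), (27, -2, 176), (-5, -4, 199), (8, -18, 185)]
145 [(24, 19, 179), (-1, 15, 197), (26, -2, 172), (-6, -3, 195), (5, -17, 184)]
146 [(31, 17, 169), (-1, 15, 193), (13, 
[... 733 characters left out ...]
146)]
156 [(3, 27, 149), (0, 17, 150), (-4, 8, 150), (-2, -3, 146), (-7, -12, 147)]
157 [(-3, 28, 150), (-4, 18, 149), (-2, 7, 144), (-7, -1, 146), (-6, -12, 142)]
158 [(1, 27, 142), (-1, 18, 142), None, (0, -3, 135), (-1, -13, 134)]
159 [(-1, 28, 141), (-1, 18, 137), (-1, 7, 135), (-5, -1, 136), (-5, -12, 133)]
160 [(0, 28, 135), (-6, 19, 138), (-1, 7, 130), (-4, -1, 130), (-6, -11, 129)]
161 [(0, 28, 130), (-4, 19, 132), (-2, 8, 127), (-6, -1, 128), (-2, -12, 121)]
162 [(-4, 30, 130), (-8, 20, 131), (-9, 10, 128), (0, -2, 118), (-6, -11, 120)]
163 [(0, 29, 122), (-3, 19, 122), (0, 8, 117), (-4, -1, 117), (-3, -12, 113)]
164 [None, (-1, 19, 116), (-3, 9, 115), (-1, -1, 110), (-1, -12, 107)]
```

View pics/up.png

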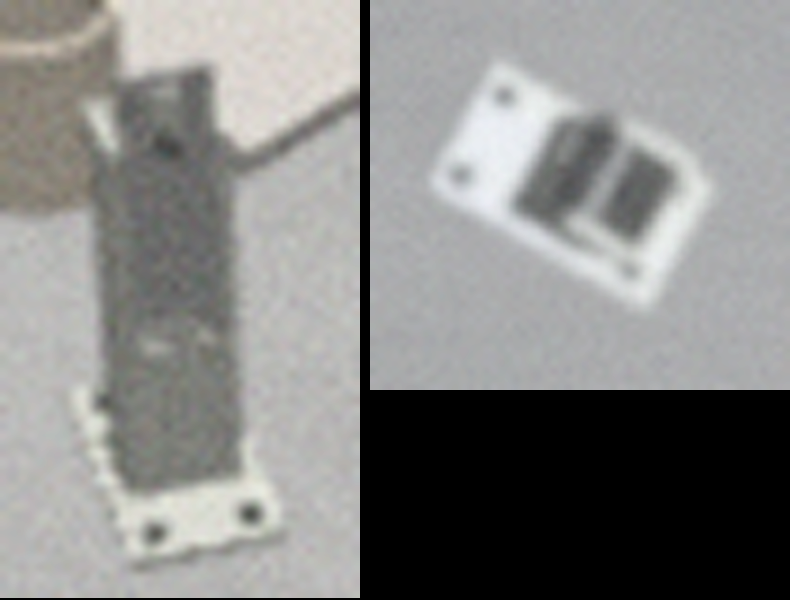

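The crop shows the strip's top at about z 0.216 and the slot as the dark spot at crop (165,145). For exact lateral position I'll turn the tool a quarter turn so the wrist camera looks at the face.

```bash
python3 -m pendant '0 0 -0.045 0 0;-0.005 -0.02 -0.055 0.15 0;-0.01 -0.04 -0.055 0.3 0;-0.015 -0.055 -0.055 0.45 0;-0.02 -0.07 -0.055 0.6 0;-0.025 -0.07 -0.055 0.75 0;-0.025 -0.07 -0.055 0.9 0;-0.025 -0.07 -0.055 1.05 0;-0.025 -0.07 -0.055 1.2 0;-0.025 -0.07 -0.055 1.35 0;-0.025 -0.07 -0.055 1.5 0;-0.025 -0.07 -0.055 1.57 0;-0.025 -0.07 -0.055 1.57 0;-0.025 -0.07 -0.055 1.57 0'
python3 - <<'E'
from h import *
import pickle
d=snap('wrist');save(d,'w3.png');pickle.dump(d,open('w3.pkl','wb'));print(sense()['tcp_pos'],Ro.from_quat(sense()['tool_rot']).as_matrix(),d['K'],d['k1'])
E
```

```text
t: 4.8
tcp_pos: [0.387, -0.0974, 0.2622]
tool_rot: [0.976, -0.219, -0.0, -0.0]
force: [0.7, -0.1, -2.1]
finger_gap: 0.29
gripper_force: 60.5
[ 0.3870584  -0.09764304  0.26217959] [[ 9.03522284e-01 -4.28540826e-01 -4.92107354e-04]
 [-4.28540675e-01 -9.03522408e-01  3.84448530e-04]
 [-6.09381912e-04 -1.36469796e-04 -9.99999805e-01]] [[332.46548756   0.         275.38514107]
 [  0.         332.46548756 207.6073205 ]
 [  0.           0.           1.        ]] -0.024067650524844223
```

View pics/w3.png

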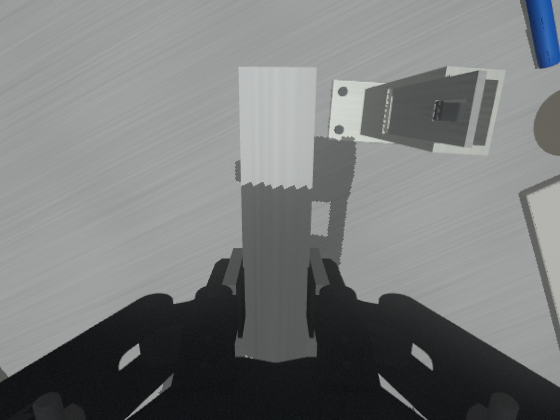

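The wrist view now shows the face: foot front edge at column 331, slot at about (433–460, 98–122), strip top edge near column 480.

```bash
python3 - <<'E'
from h import *
import pickle
d=pickle.load(open('w3.pkl','rb'))
im=cv2.resize(d['pixels'][60:162,322:512],None,fx=4.2,fy=4.2,interpolation=cv2.INTER_CUBIC);cv2.imwrite('pics/w3c.png',cv2.convertScaleAbs(im,alpha=1.4)[:,:,::-1])
E
```

```text
(no output)
```

View pics/w3c.png

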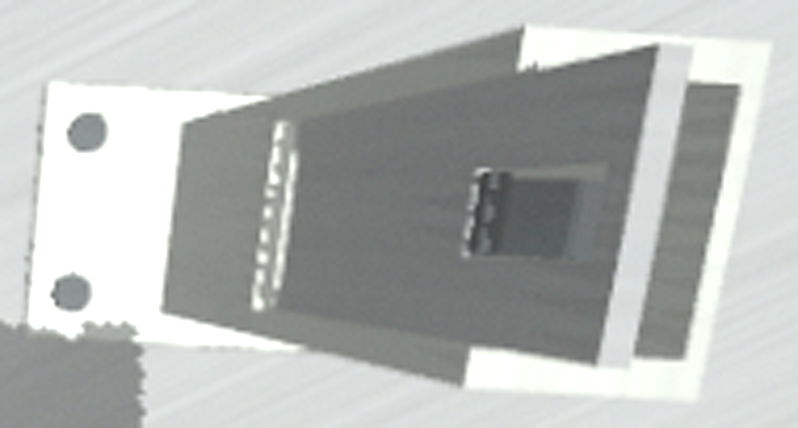

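```bash
python3 - <<'E'
from h import *
import pickle
d=pickle.load(open('w3.pkl','rb'))
c=lambda *p:(np.array(p,float)+.5)/4.2-.5+[322,60]
B=plane(d,c((183,122),(163,310)),.006)*1000; F=plane(d,c((48,82),(28,328)),.006)*1000
print('base',B.round(1),np.linalg.norm(B[0]-B[1])); print('foot front',F.round(1),np.linalg.norm(F[0]-F[1]))
for q in (B,F):
    w=q[1]-q[0]; print('yaw', np.degrees(np.arctan2(w[1],w[0]))-90)
Tp=plane(d,c((523,25),(465,385)),.184)*1000;print('post top',Tp.round(1),np.linalg.norm(Tp[0]-Tp[1]),np.degrees(np.arctan2(*(Tp[1]-Tp[0])[1::-1])))
for yaw in (-115.5,-117):
    a=np.radians(yaw);u=np.array([np.cos(a),np.sin(a),0]);v=np.array([-u[1],u[0],0]);o=B.mean(0)/1000;o[2]=0
    P=c((658,45),(597,363),(478,167),(465,257),(608,165),(590,258),(523,25),(465,385))
    r=rays(d,P)@d['Q'].T;s=((o-d['C'])@u)/(r@u);X=d['C']+r*s[:,None]
    print(yaw,o,'\n',np.round(np.c_[(X-o)@v,X[:,2]]*1000,1).tolist())
E
```

```text
base [[ 431.4 -225.     6. ]
 [ 389.6 -203.     6. ]] 47.22971936980763
foot front [[ 455.  -197.3    6. ]
 [ 400.5 -168.8    6. ]] 61.51214421255117
yaw 62.29970152494647
yaw 62.360230525964454
post top [[ 431.9 -224.2  184. ]
 [ 389.5 -202.1  184. ]] 47.8151154390745 152.35265997240015
-115.5 [ 0.41049594 -0.21399924  0.        ] 
 [[17.5, 216.6], [-18.2, 213.7], [5.9, 175.9], [-6.6, 175.2], [4.8, 209.8], [-6.0, 208.7], [23.7, 184.1], [-24.5, 180.3]]
-117 [ 0.41049594 -0.21399924  0.        ] 
 [[17.6, 215.8], [-18.1, 214.6], [5.9, 175.6], [-6.6, 175.6], [4.8, 209.5], [-6.0, 209.0], [23.9, 182.8], [-24.3, 181.6]]
```

```bash
python3 -m pendant '0.02 0 0 -0.15 0;0.04 0 0 -0.3 0;0.06 0 0 -0.45 0;0.075 -0.01 0 -0.6 0;0.075 -0.01 0 -0.75 0;0.075 -0.01 0 -0.9 0;0.075 -0.01 0 -1.05 0;0.075 -0.01 0 -1.2 0;0.075 -0.01 0 -1.35 0;0.075 -0.01 0 -1.5 0;0.075 -0.01 0.02 -1.53 0;0.075 -0.01 0.04 -1.53 0;0.075 -0.01 0.04 -1.53 0;0.075 -0.01 0.04 -1.53 0'
cat > rel.py <<'E'
from h import *
s=sense();M=Ro.from_quat(s['tool_rot']).as_matrix();a=np.radians(-117.7);u=np.array([np.cos(a),np.sin(a),0]);v=np.array([-u[1],u[0],0])
p=s['tcp_pos']-np.array([.4102,-.2138,0])
print('t %.2f bracket origin u %.1f v %.1f underside %.1f yaw %.2f'%(s['t'],p@u*1e3+65,p@v*1e3,s['tcp_pos'][2]*1e3-28,np.degrees(np.arctan2(M[1,0],M[0,0]))),'tilt',M[2].round(4),'F u %.1f v %.1f z %.1f'%(s['force']@u,s['force']@v,s['force'][2]),'gap',round(s['finger_gap'],3),'M',s['ft_torque'].round(2))
E
python3 rel.py
```

```text
t: 6.25
tcp_pos: [0.4591, -0.1218, 0.2222]
tool_rot: [0.857, 0.516, -0.0, -0.0]
force: [0.4, 1.0, -2.9]
finger_gap: 0.293
gripper_force: 60.4
t 6.25 bracket origin u -39.2 v 0.5 underside 194.2 yaw 62.15 tilt [ 0.     -0.0011 -1.    ] F u -1.0 v -0.1 z -2.9 gap 0.293 M [-0.01 -0.04  0.01]
```

```bash
cat > chk.py <<'E'
import sys
from station import sense
s=sense();f=s['force'][2]; print('Fz %.1f z %.4f'%(f,s['tcp_pos'][2])); sys.exit(abs(f+2.9)>3)
E
python3 -m pendant '-0.016 0 0 0 0;-0.032 -0.0005 0 0 0;-0.032 -0.0005 0 0 0;-0.032 -0.0005 0.003 0 0;-0.032 -0.0005 0.006 0 0;-0.032 -0.0005 0.006 0 0' >/dev/null; python3 rel.py; python3 chk.py &&
python3 -m pendant '0 0 0.002 0 0;0 0 0.002 0 0' >/dev/null && python3 chk.py &&
python3 -m pendant '0 0 0.002 0 0;0 0 0.002 0 0' >/dev/null && python3 chk.py &&
python3 -m pendant '0 0 0.002 0 0;0 0 0.002 0 0' >/dev/null && python3 chk.py &&
python3 -m pendant '0 0 0.002 0 0;0 0 0.002 0 0' >/dev/null && python3 chk.py ; python3 rel.py
```

```text
t 6.85 bracket origin u -7.5 v -0.2 underside 188.0 yaw 62.14 tilt [ 2.e-04 -8.e-04 -1.e+00] F u 0.5 v -0.3 z -2.0 gap 0.293 M [-0.   -0.01 -0.02]
Fz -2.0 z 0.2160
t 6.85 bracket origin u -7.5 v -0.2 underside 188.0 yaw 62.14 tilt [ 2.e-04 -8.e-04 -1.e+00] F u 0.5 v -0.3 z -2.0 gap 0.293 M [-0.   -0.01 -0.02]False
```

```bash
sed -i 's/sys.exit(abs(f+2.9)>3)/sys.exit(int(abs(f+2.6)>2.5))/' chk.py
python3 -m pendant '0 0 0.002 0 0;0 0 0.002 0 0' >/dev/null && python3 chk.py &&
python3 -m pendant '0 0 0.0015 0 0;0 0 0.0015 0 0' >/dev/null && python3 chk.py &&
python3 -m pendant '0 0 0.0015 0 0;0 0 0.0015 0 0' >/dev/null && python3 chk.py &&
python3 -m pendant '0 0 0.0015 0 0;0 0 0.0015 0 0' >/dev/null && python3 chk.py &&
python3 -m pendant '0 0 0.0015 0 0;0 0 0.0015 0 0' >/dev/null && python3 chk.py ; python3 rel.py
```

```text
Fz -2.4 z 0.2141
Fz -3.0 z 0.2126
Fz -2.6 z 0.2112
Fz 3.3 z 0.2103
t 7.65 bracket origin u -6.9 v 0.3 underside 182.3 yaw 62.10 tilt [-5.e-04  5.e-04 -1.e+00] F u -0.1 v -1.5 z 3.3 gap 0.288 M [-0.29  0.36 -0.14]
```

```bash
python3 -m pendant '0 0 -0.008 0 0;0.03 0 -0.008 0 0;0.03 0 0.01 0 0;0.03 0 0.033 0 0;0.03 0 0.033 0 0;0.03 0 0.033 0 0' >/dev/null; python3 rel.py;python3 - <<'E'
from h import *
print(sense()['tcp_pos'])
E
```

```text
t 8.25 bracket origin u -37.0 v 0.2 underside 149.0 yaw 62.09 tilt [ 1.e-04 -7.e-04 -1.e+00] F u -1.0 v -0.1 z -1.4 gap 0.292 M [ 0.02 -0.04 -0.  ]
[ 0.45782682 -0.1235726   0.17697292]
```

```bash
cat > chu.py <<'E'
import sys,subprocess
from h import *
s=sense();a=np.radians(-117.7);u=np.array([np.cos(a),np.sin(a),0]);f=s['force']@u;fz=s['force'][2]
print('u %.1f Fu %.1f Fz %.1f z %.4f'%((s['tcp_pos']-[.4102,-.2138,0])@u*1e3+65,f,fz,s['tcp_pos'][2])); sys.exit(int(abs(f)>4 or abs(fz+2.6)>5))
E
python3 -m pendant '-0.01 0 0.0007 0 0;-0.02 0 0.0007 0 0;-0.02 0 0.0007 0 0' >/dev/null; python3 chu.py &&
python3 -m pendant '-0.002 0 0 0 0;-0.002 0 0 0 0' >/dev/null && python3 chu.py &&
python3 -m pendant '-0.002 0 0 0 0;-0.002 0 0 0 0' >/dev/null && python3 chu.py &&
python3 -m pendant '-0.002 0 0 0 0;-0.002 0 0 0 0' >/dev/null && python3 chu.py &&
python3 -m pendant '-0.002 0 0 0 0;-0.002 0 0 0 0' >/dev/null && python3 chu.py &&
python3 -m pendant '-0.002 0 0 0 0;-0.002 0 0 0 0' >/dev/null && python3 chu.py &&
python3 -m pendant '-0.002 0 0 0 0;-0.002 0 0 0 0' >/dev/null && python3 chu.py ; python3 rel.py
```

```text
u -15.4 Fu 0.3 Fz -1.7 z 0.1768
u -14.6 Fu 0.3 Fz -1.9 z 0.1764
u -13.0 Fu -0.4 Fz -3.2 z 0.1761
u -10.9 Fu 0.7 Fz -2.4 z 0.1761
u -8.9 Fu -0.4 Fz -2.8 z 0.1761
u -6.8 Fu 0.3 Fz -1.9 z 0.1761
u -4.8 Fu -0.4 Fz -2.4 z 0.1761
t 9.75 bracket origin u -4.8 v 0.1 underside 148.1 yaw 62.09 tilt [-1.e-04  0.e+00 -1.e+00] F u -0.4 v 0.9 z -2.4 gap 0.292 M [-0.01 -0.    0.03]
```

Already passing through freely (toe 10 mm in). Continue to face contact.

```bash
for i in 1; do
python3 -m pendant '-0.002 0 0 0 0;-0.002 0 0 0 0' >/dev/null && python3 chu.py &&
python3 -m pendant '-0.001 0 0 0 0;-0.001 0 0 0 0' >/dev/null && python3 chu.py &&
python3 -m pendant '-0.001 0 0 0 0;-0.001 0 0 0 0' >/dev/null && python3 chu.py &&
python3 -m pendant '-0.001 0 0 0 0;-0.001 0 0 0 0' >/dev/null && python3 chu.py &&
python3 -m pendant '-0.001 0 0 0 0;-0.001 0 0 0 0' >/dev/null && python3 chu.py &&
python3 -m pendant '-0.001 0 0 0 0;-0.001 0 0 0 0' >/dev/null && python3 chu.py &&
python3 -m pendant '-0.001 0 0 0 0;-0.001 0 0 0 0' >/dev/null && python3 chu.py ; done; python3 rel.py
```

```text
u -2.8 Fu -1.3 Fz -1.8 z 0.1761
u -1.9 Fu 0.1 Fz -2.0 z 0.1761
u -1.8 Fu -5.7 Fz -3.0 z 0.1761
t 10.35 bracket origin u -1.8 v 0.1 underside 148.1 yaw 62.06 tilt [ 1.6e-03  2.0e-04 -1.0e+00] F u -5.7 v 0.6 z -3.0 gap 0.289 M [ 0.61 -0.39  0.04]
```

```bash
python3 -m pendant '0.0015 0 0 0 0;0.0015 0 0 0 0;0.0015 0 0.003 0 0;0.0015 0 0.003 0 0' >/dev/null; python3 chu.py && 
python3 -m pendant '0 0 0.002 0 0;0 0 0.002 0 0' >/dev/null && python3 chu.py &&
python3 -m pendant '0 0 0.002 0 0;0 0 0.002 0 0' >/dev/null && python3 chu.py &&
python3 -m pendant '0 0 0.0015 0 0;0 0 0.0015 0 0' >/dev/null && python3 chu.py &&
python3 -m pendant '0 0 0.0015 0 0;0 0 0.0015 0 0' >/dev/null && python3 chu.py &&
python3 -m pendant '0 0 0.001 0 0;0 0 0.001 0 0' >/dev/null && python3 chu.py &&
python3 -m pendant '0 0 0.001 0 0;0 0 0.001 0 0' >/dev/null && python3 chu.py &&
python3 -m pendant '0 0 0.001 0 0;0 0 0.001 0 0' >/dev/null && python3 chu.py &&
python3 -m pendant '0 0 0.001 0 0;0 0 0.001 0 0' >/dev/null && python3 chu.py ; python3 rel.py
```

```text
u -2.3 Fu -0.2 Fz -2.9 z 0.1728
u -2.4 Fu 0.2 Fz -2.2 z 0.1708
u -2.5 Fu -0.1 Fz -2.2 z 0.1689
u -2.5 Fu -0.6 Fz -2.4 z 0.1675
u -2.8 Fu -1.7 Fz -1.6 z 0.1662
u -2.9 Fu -4.6 Fz 0.8 z 0.1653
t 11.75 bracket origin u -2.9 v 0.3 underside 137.3 yaw 62.09 tilt [ 6.e-04  8.e-04 -1.e+00] F u -4.6 v 0.2 z 0.8 gap 0.287 M [ 0.29 -0.19 -0.01]
```

```bash
python3 -m pendant '0 0 0 0 0.5;0 0 0 0 0.5;0 0 0 0 0.5;0 0 0 0 0.5' ; python3 -m pendant '0 0 -0.02 0 0.5;0 0 -0.06 0 0.5;0 0 -0.09 0 0.3;0 0 -0.09 0 0;0 0 -0.09 0 0;0 0 -0.09 0 0;0 0 -0.09 0 0'; python3 rel.py
python3 - <<'E'
from h import *
import pickle
d=snap('scene');pickle.dump(d,open('s2.pkl','wb'));t=snap('top');pickle.dump(t,open('t2.pkl','wb'));w=snap('wrist');pickle.dump(w,open('w4.pkl','wb'))
a=d['pixels'][110:240,215:335];b=w['pixels']
H=np.zeros((420,790,3),np.uint8);H[:260,:240]=cv2.resize(a,None,fx=2,fy=2);H[:,240:][:,:]=cv2.resize(b,(550,420));cv2.imwrite('pics/mix.png',H[:,:,::-1])
E
```

```text
t: 12.15
tcp_pos: [0.4416, -0.1543, 0.1651]
tool_rot: [0.857, 0.516, -0.0, 0.0]
force: [0.4, 0.2, 0.3]
finger_gap: 0.502
gripper_force: 0.0
t: 12.85
tcp_pos: [0.4408, -0.1536, 0.2538]
tool_rot: [0.857, 0.516, -0.001, -0.001]
force: [-0.8, 0.4, 0.2]
finger_gap: 0.004
gripper_force: 0.0
t 12.85 bracket origin u -2.5 v -0.9 underside 225.8 yaw 62.09 tilt [ 2.0e-04 -3.3e-03 -1.0e+00] F u 0.0 v -0.9 z 0.2 gap 0.004 M [ 0.03  0.03 -0.01]
```

View pics/mix.png

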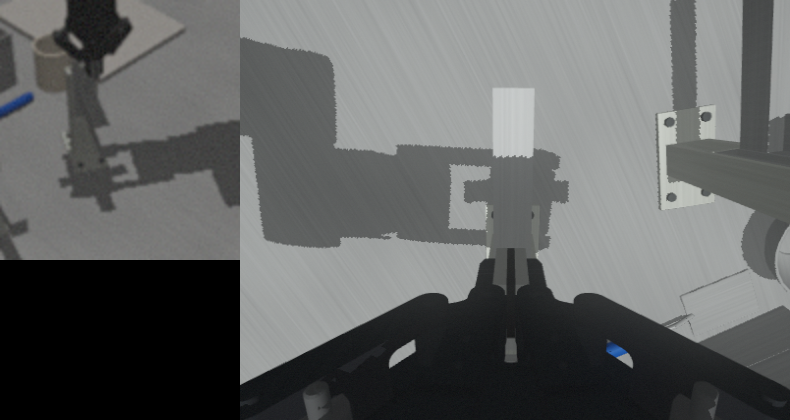

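The wrist view (right) shows the released bracket hanging straight, its arm at columns 493–534 from row 88. The scene crop confirms that it hangs on the upright. Now I'll press the ledge.

```bash
cat > chp.py <<'E'
import sys
from h import *
s=sense();f=s['force'];a=np.radians(-117.7);u=np.array([np.cos(a),np.sin(a),0])
print('tip %.1f Fz %.1f Fu %.1f'%(s['tcp_pos'][2]*1e3-22,f[2],f@u));sys.exit(int(f[2]>17))
E
python3 -m pendant '-0.025 0.001 0 0 0;-0.0485 0.001 0 0 0;-0.0485 0.001 0 0 0;-0.0485 0.001 0.02 0 0;-0.0485 0.001 0.022 0 0;-0.0485 0.001 0.022 0 0' >/dev/null; python3 rel.py; python3 chp.py &&
python3 -m pendant '0 0 0.002 0 0;0 0 0.002 0 0' >/dev/null && python3 chp.py &&
python3 -m pendant '0 0 0.002 0 0;0 0 0.002 0 0' >/dev/null && python3 chp.py &&
python3 -m pendant '0 0 0.002 0 0;0 0 0.002 0 0' >/dev/null && python3 chp.py &&
python3 -m pendant '0 0 0.0015 0 0;0 0 0.0015 0 0' >/dev/null && python3 chp.py &&
python3 -m pendant '0 0 0.0015 0 0;0 0 0.0015 0 0' >/dev/null && python3 chp.py ; python3 rel.py
```

```text
t 13.60 bracket origin u 45.4 v 0.3 underside 204.6 yaw 62.11 tilt [ 7.0e-04 -2.2e-03 -1.0e+00] F u 0.1 v -0.0 z -0.1 gap -0.001 M [-0.04 -0.02 -0.03]
tip 210.6 Fz -0.1 Fu 0.1
tip 209.4 Fz 0.8 Fu -0.8
tip 207.2 Fz -0.4 Fu -0.0
tip 205.0 Fz 0.4 Fu -0.6
tip 203.5 Fz -0.2 Fu -0.4
tip 202.1 Fz 0.3 Fu -0.1
t 14.60 bracket origin u 46.0 v 1.1 underside 196.1 yaw 62.09 tilt [ 0.e+00  3.e-04 -1.e+00] F u -0.1 v 0.5 z 0.3 gap -0.002 M [ 0.01 -0.03 -0.06]
```

```bash

p(){ python3 chp.py; }
python3 -m pendant '0 -0.001 0.0015 0 0;0 -0.001 0.0015 0 0' >/dev/null && p &&
python3 -m pendant '0 0 0.0015 0 0;0 0 0.0015 0 0' >/dev/null && p &&
python3 -m pendant '0 0 0.0015 0 0;0 0 0.0015 0 0' >/dev/null && p &&
python3 -m pendant '0 0 0.0015 0 0;0 0 0.0015 0 0' >/dev/null && p &&
python3 -m pendant '0 0 0.0015 0 0;0 0 0.0015 0 0' >/dev/null && p &&
python3 -m pendant '0 0 0.0015 0 0;0 0 0.0015 0 0' >/dev/null && p &&
python3 -m pendant '0 0 0.0015 0 0;0 0 0.0015 0 0' >/dev/null && p &&
python3 -m pendant '0 0 0.0015 0 0;0 0 0.0015 0 0' >/dev/null && p ; python3 rel.py
```

```text
tip 201.4 Fz 4.6 Fu -0.8
tip 200.3 Fz 6.5 Fu -1.2
tip 199.1 Fz 7.1 Fu -0.7
tip 197.7 Fz 8.2 Fu -1.3
tip 196.0 Fz 6.2 Fu -0.3
tip 193.3 Fz 0.0 Fu -0.2
tip 191.4 Fz 2.7 Fu -0.6
tip 190.2 Fz 4.2 Fu -0.2
t 16.20 bracket origin u 46.0 v -0.2 underside 184.2 yaw 62.10 tilt [ 0.e+00 -3.e-04 -1.e+00] F u -0.2 v -0.7 z 4.2 gap 0.001 M [ 0.1   0.13 -0.04]
```

```bash
sed -i 's/>17/>13/' chp.py
p(){ python3 chp.py; }
python3 -m pendant '0 0 0.001 0 0;0 0 0.001 0 0' >/dev/null && p &&
python3 -m pendant '0 0 0.001 0 0;0 0 0.001 0 0' >/dev/null && p &&
python3 -m pendant '0 0 0.001 0 0;0 0 0.001 0 0' >/dev/null && p &&
python3 -m pendant '0 0 0.001 0 0;0 0 0.001 0 0' >/dev/null && p &&
python3 -m pendant '0 0 0.001 0 0;0 0 0.001 0 0' >/dev/null && p ; python3 rel.py
```

```text
tip 190.0 Fz 10.1 Fu -0.6
tip 189.8 Fz 17.0 Fu -1.2
t 16.60 bracket origin u 45.9 v 0.0 underside 183.8 yaw 62.11 tilt [-3.e-04  9.e-04 -1.e+00] F u -1.2 v -3.8 z 17.0 gap -0.001 M [ 0.4   0.53 -0.07]
```

```bash
p(){ python3 chp.py; }
python3 -m pendant '0 0 0 0 0;0 0 -0.008 0 0;0 0 -0.008 0 0;0 0 -0.008 0 0' >/dev/null ; p
python3 -m pendant '0 0 0.003 0 0;0 0 0.003 0 0' >/dev/null ; p
python3 -m pendant '0 0 0.001 0 0;0 0 0.001 0 0' >/dev/null ; p
python3 -m pendant '0 0 0.0007 0 0;0 0 0.0007 0 0' >/dev/null ; p
python3 -m pendant '0 0 0.0007 0 0;0 0 0.0007 0 0' >/dev/null ; p
python3 -m pendant '0 0 0.0007 0 0;0 0 0.0007 0 0' >/dev/null ; p
python3 -m pendant '0 0 0.0007 0 0;0 0 0.0007 0 0' >/dev/null ; p
```

```text
tip 195.9 Fz -0.7 Fu -0.9
tip 192.2 Fz -0.6 Fu -0.0
tip 191.8 Fz 0.7 Fu 0.3
tip 191.5 Fz 1.6 Fu -0.7
tip 191.1 Fz 4.6 Fu -0.9
tip 190.4 Fz 6.0 Fu -0.2
tip 190.1 Fz 9.3 Fu 0.0
```

```bash
python3 -m pendant '0 0 -0.03 0 0;0.03 0 -0.06 0 0;0.07 0 -0.08 0 0;0.12 0 -0.08 0 0;0.12 0 -0.08 0 0;0.12 0 -0.08 0 0;0.12 0 -0.08 0 0'; python3 - <<'E'
from h import *
a=np.radians(-117.7);u=np.array([np.cos(a),np.sin(a),0]);v=np.array([-u[1],u[0],0])
for n in ('wrist','top','scene'):
    d=snap(n);P=cloud(d)-[.4102,-.2138,0];x=P@u*1e3;y=P@v*1e3;z=P[...,2]*1e3
    for nm,m in (('arm',(x>-155)&(x<-45)&(abs(y)<10)&(z>100)&(z<180)),('ledge',(x>-28)&(x<-6)&(abs(y)<9)&(z>170)&(z<205))):
        if m.sum()>8:
            zz=np.median(z[m]); k=np.polyfit(x[m],z[m],1); print(n,nm,m.sum(),'z %.1f slope deg %.2f'%(zz,np.degrees(np.arctan(k[0]))),'y mean %.1f'%y[m].mean(),'x',np.percentile(x[m],[0,100]).round())
E
```

```text
t: 18.9
tcp_pos: [0.4746, -0.0914, 0.2907]
tool_rot: [0.857, 0.516, -0.001, -0.0]
force: [0.7, -0.4, 0.2]
finger_gap: 0.004
gripper_force: 0.0
wrist arm 1666 z 151.9 slope deg 8.54 y mean 0.0 x [-152.  -99.]
wrist ledge 134 z 191.4 slope deg 0.22 y mean -0.6 x [-28. -17.]
top ledge 45 z 192.4 slope deg 1.32 y mean 0.0 x [-28.  -6.]
scene arm 169 z 152.2 slope deg 7.71 y mean -0.0 x [-155.  -45.]
scene ledge 30 z 191.6 slope deg 21.19 y mean 0.2 x [-28.  -7.]
```

```bash
python3 - <<'E'
from h import *
a=np.radians(-117.7);u=np.array([np.cos(a),np.sin(a),0]);v=np.array([-u[1],u[0],0])
for n,uu,o in (('wrist',u,[.4102,-.2138,0]),('top',u,[.4102,-.2138,0]),('scene',u,[.4102,-.2138,0])):
    d=snap(n);P=cloud(d)-o;x=P@u*1e3;y=P@v*1e3;z=P[...,2]*1e3
    for x0 in range(-150,-30,20):
        m=(x>x0)&(x<x0+20)&(abs(y)<10)&(z>143)&(z<168)
        if m.sum()>4: print(n,x0+10,m.sum(),'%.1f'%np.median(z[m]))
E
```

```text
wrist -140 589 151.5
wrist -120 558 152.2
wrist -100 303 152.7
scene -140 28 151.0
scene -120 27 152.6
scene -100 26 153.0
scene -80 23 154.6
scene -60 26 154.8
scene -40 24 155.1
```

```bash
python3 - <<'E'
from h import *
for n in ('scene','top'):
    d=snap(n);P=cloud(d)
    for nm,c,r in (('twin',(.655,-.16),.14),('mine',(.45,-.14),.12)):
        m=(np.hypot(P[...,0]-c[0],P[...,1]-c[1])<r)&(P[...,2]>.145)&(P[...,2]<.25)
        Q=P[(np.hypot(P[...,0]-c[0],P[...,1]-c[1])<r)&(P[...,2]>.11)&(P[...,2]<.17)]
        if len(Q)<40: continue
        # direction by PCA, top ridge: height per bin (80th pct)
        w=Q[:,:2]-Q[:,:2].mean(0);u=np.linalg.svd(w,full_matrices=False)[2][0]; u=u*np.sign(-u[1]); s=w@u*1e3
        t=np.linspace(s.min(),s.max(),12);z=[np.percentile(Q[(s>=a)&(s<b),2],60)*1e3 if ((s>=a)&(s<b)).sum()>4 else np.nan for a,b in zip(t[:-1],t[1:])]
        print(n,nm,len(Q),'dir %.1f'%np.degrees(np.arctan2(u[1],u[0])),Q[:,:2].mean(0).round(3),t[[0,-1]].round(),np.round(z,1))
E
```

```text
scene twin 562 dir -106.4 [ 0.661 -0.152] [-90. 101.] [138.8 143.  143.8 144.8 143.1 142.8 144.  145.4 146.  146.4 160.6]
scene mine 458 dir -114.3 [ 0.45  -0.155] [-83. 102.] [147.6 152.2 153.2 153.5 154.2 155.3 155.3 156.8 158.  150.5 143.6]
top twin 505 dir -110.2 [ 0.652 -0.146] [-84. 100.] [143.2 143.2 143.5 144.  144.4 143.1 143.1 141.7 145.6 154.  143.8]
top mine 73 dir -72.6 [ 0.4   -0.228] [-33.  23.] [  nan 149.1   nan   nan   nan   nan 140.6 150.8 139.1 143.5 143.8]
```

Bracket's arm droops about 2° within its play, while the twin is level. I'll press once more, a little firmer, and check the lock with finer steps.

```bash
sed -i 's/>13/>17/' chp.py; p(){ python3 chp.py; }
python3 -m pendant '-0.05 0 0 0 0;-0.1 0 0 0 0;-0.12 0 0 0 0;-0.12 0 0 0 0;-0.12 0 0.05 0 0;-0.12 0 0.076 0 0;-0.12 0 0.076 0 0;-0.12 0 0.076 0 0' >/dev/null; python3 rel.py; p &&
python3 -m pendant '0 0 0.001 0 0;0 0 0.001 0 0;0 0 0.001 0 0' >/dev/null && p &&
python3 -m pendant '0 0 0.0005 0 0;0 0 0.0005 0 0' >/dev/null && p &&
python3 -m pendant '0 0 0.0005 0 0;0 0 0.0005 0 0' >/dev/null && p &&
python3 -m pendant '0 0 0.0005 0 0;0 0 0.0005 0 0' >/dev/null && p &&
python3 -m pendant '0 0 0.001 0 0;0 0 0.001 0 0' >/dev/null && p &&
python3 -m pendant '0 0 0.001 0 0;0 0 0.001 0 0' >/dev/null && p &&
python3 -m pendant '0 0 0.001 0 0;0 0 0.001 0 0' >/dev/null && p &&
python3 -m pendant '0 0 0.001 0 0;0 0 0.001 0 0' >/dev/null && p ; p
```

```text
t 20.10 bracket origin u 45.2 v -0.2 underside 187.0 yaw 62.13 tilt [ 6.e-04 -1.e-03 -1.e+00] F u 0.5 v 0.2 z -1.0 gap 0.002 M [-0.03 -0.02 -0.  ]
tip 193.0 Fz -1.0 Fu 0.5
tip 192.8 Fz 1.2 Fu 0.6
tip 192.0 Fz 0.8 Fu 0.3
tip 191.5 Fz 2.0 Fu -0.8
tip 191.1 Fz 5.1 Fu -1.2
tip 190.2 Fz 6.1 Fu 0.0
tip 189.9 Fz 11.7 Fu -0.4
tip 189.8 Fz 18.5 Fu -1.1
tip 189.8 Fz 18.5 Fu -1.1
```

```bash
python3 -m pendant '0 0 -0.03 0 0;0.02 0 -0.06 0 0.5;0.048 0 -0.06 0 0.5;0.048 0 -0.06 0 0.5;0.048 0 -0.02 0 0.5;0.048 0 0.025 0 0.5;0.048 0 0.054 0 0.5;0.048 0 0.054 0 0.5;0.048 0 0.054 0 0;0.048 0 0.054 0 0;0.048 0 0.054 0 0;0.048 0 0.054 0 0' 20; python3 rel.py
cat > chl.py <<'E'
import sys
from h import *
s=sense();f=s['force'][2];print('z %.4f Fz %.1f M %s'%(s['tcp_pos'][2],f,s['ft_torque'].round(2)));sys.exit(int(f<-6))
E
p(){ python3 chl.py; }
p && python3 -m pendant '0 0 -0.0007 0 0;0 0 -0.0007 0 0' >/dev/null && p &&
python3 -m pendant '0 0 -0.0007 0 0;0 0 -0.0007 0 0' >/dev/null && p &&
python3 -m pendant '0 0 -0.0007 0 0;0 0 -0.0007 0 0' >/dev/null && p &&
python3 -m pendant '0 0 -0.0007 0 0;0 0 -0.0007 0 0' >/dev/null && p; python3 rel.py
```

```text
t: 22.8
tcp_pos: [0.4416, -0.1548, 0.1566]
tool_rot: [0.857, 0.516, 0.0, 0.001]
force: [-1.4, -0.2, -4.4]
finger_gap: 0.301
gripper_force: 24.5
t 22.80 bracket origin u -1.8 v 0.3 underside 128.6 yaw 62.11 tilt [-4.0e-04  1.5e-03 -1.0e+00] F u 0.8 v -1.1 z -4.4 gap 0.301 M [-0.01  0.1  -0.06]
z 0.1566 Fz -4.4 M [-0.01  0.1  -0.06]
z 0.1569 Fz -4.5 M [-0.05  0.07 -0.06]
z 0.1573 Fz -4.0 M [ 0.05  0.01 -0.04]
z 0.1579 Fz -6.0 M [ 0.11 -0.02  0.02]
t 23.40 bracket origin u -2.1 v 0.1 underside 129.9 yaw 62.09 tilt [ 2.e-04  0.e+00 -1.e+00] F u 1.0 v -0.7 z -6.0 gap 0.298 M [ 0.11 -0.02  0.02]
```

```bash
python3 -m pendant '0 0 0.001 0 0;0 0 0.001 0 0;0 0 0.001 0 0.5;0 0 0.001 0 0.5;0 0 0.001 0 0.5;0 0 -0.03 0 0.5;0 0 -0.08 0 0.5;0.05 0 -0.11 0 0.5;0.1 0 -0.11 0 0.5;0.1 0 -0.11 0 0.5;0.1 0 -0.11 0 0.5'; python3 - <<'E'
from h import *
a=np.radians(-117.7);u=np.array([np.cos(a),np.sin(a),0]);v=np.array([-u[1],u[0],0])
for n in ('wrist','scene'):
    d=snap(n);P=cloud(d)-[.4102,-.2138,0];x=P@u*1e3;y=P@v*1e3;z=P[...,2]*1e3
    m=(x>-28)&(x<-6)&(abs(y)<9)&(z>180)&(z<205);print(n,'ledge',m.sum(),np.median(z[m]))
    for x0 in range(-150,-30,20):
        m=(x>x0)&(x<x0+20)&(abs(y)<10)&(z>143)&(z<168)
        if m.sum()>4: print(n,x0+10,m.sum(),'%.1f'%np.median(z[m]))
E
```

```text
t: 24.5
tcp_pos: [0.4885, -0.0649, 0.2681]
tool_rot: [0.856, 0.517, 0.0, 0.0]
force: [-0.1, -0.6, -0.2]
finger_gap: 0.501
gripper_force: 0.0
wrist ledge 0 nan
wrist -140 640 151.4
wrist -120 617 152.1
wrist -100 569 152.9
wrist -80 524 153.6
wrist -60 506 154.3
wrist -40 327 154.7
scene ledge 6 192.14644813486905
scene -140 30 151.5
scene -120 26 152.2
scene -100 25 154.4
scene -80 25 154.6
scene -60 10 154.4
scene -40 5 155.8
  return _methods._mean(a, axis=axis, dtype=dtype,
  ret = ret.dtype.type(ret / rcount)
```

```bash
python3 -c "
from station import job
print(job.sign_off())"
```

```text
the job is handed in; nothing more can be done
None
```

The bracket is hooked in the slot and pressed to its hard stop, and it held when I tugged it up gently. It isn't quite level: its arm droops about 1.9°, roughly what the hook's 1.5 mm play allows, while its neighbour sits level. The job was handed in at about 25 s, with the highest force I read on the tool about 18.5 N.

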